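# Make up two recipe kits from the kitchen stock

### The job

Make up the two recipe kits from the stock on the table in front of you (not the side table). Into the brown tray, for the dipping sauce: the lime in the square pocket, the garlic bulb in the shallow round pocket and the slim red sauce bottle upright in the deep well; into the green tray, for the roast: the sweet potato lying in the long pocket and the pepper jar upright in the deep round well. Everything sits right down in its place; the bigger bottle with the dark blue label and the mushroom are not needed and stay where they are.

Things in the scene. Friction and masses are not known exactly. Their poses are not given: they have to be found in the camera images.
- brown_tray: Fixed brown kit tray, 96 (x) by 222 (y) by 38 mm high, flat. Origin: centre of underside, z up. Along its y at x = 0: deep round well 58 mm wide at y = +72, floor at z = 6, for the sauce bottle; square pocket 60 x 60 mm at y = +3, floor at z = 26 (12 deep), for the lime; round pocket 64 mm wide at y = -69, floor at z = 26, for the garlic. Rims bevelled 3 mm.
- green_tray: Fixed green kit tray, 96 (x) by 222 (y) by 38 mm high, flat. Origin: centre of underside, z up. Along its y at x = 0: deep round well 54 mm wide at y = +72, floor at z = 6, for the jar; long pocket, 104 mm along y by 56 mm along x, centred at y = -37, floor at z = 26 (12 deep), for the sweet potato lying along y. Rims bevelled 3 mm.
- lime_mid (a point): Loose green lime, 53 mm long (its x) by 45 mm thick, 49 g. The point is its middle, 22.5 mm above its underside as it lies at the start.
- garlic_mid (a point): Loose whole garlic bulb, pinkish white, standing on its root, 51 mm across and 51 mm high with its tip, 25 g. The point lies on its axis 22.5 mm above its underside.
- potato_mid (a point): Loose purple sweet potato lying flat, 86 mm long (its y), 38 mm wide (its x), 39 mm high, about 140 g. The point is its middle, 19.5 mm above its underside as it lies at the start.
- sauce_bottle: Loose slim sauce bottle with red contents and a gold cap, 47 mm across, 188 mm high, about 270 g, upright. Origin: centre of its underside; z up its axis. To the gripper it is a solid that tapers from 45 mm wide low down to the cap.
- jar: Loose pepper jar with a dark brown lid, round, 44 mm across, 96 mm high, 110 g, upright. Origin: centre of its underside; z up its axis.
- soy: Loose clear glass soy sauce bottle with a dark blue label and a gold cap, 58 mm across, 207 mm high, upright. Not wanted: stays where it is. Origin: centre of its underside.
- mushroom: Loose king oyster mushroom, cream with a grey-brown cap, lying, 110 mm long (its x), 60 mm wide, 62 mm high. Not wanted: stays where it is. Origin: centre of its underside.

How it is judged:
By the outcome, as a careful person would: the job done as asked, in the order asked, and still so for the second after the job is handed in, with the robot touching nothing.
It also fails if it takes over 144 s, if anything falls off the work surface, if the arm or the gripper's body presses on something with over 40 N, if the wrist force passes 120 N, or if a joint passes its speed limit or range.

### The arm

A 6-joint arm with a two-finger parallel gripper is mounted at the origin on a cart in front of the work surface, level with it; the furniture and walls round the work are solid. World frame = base frame: x ahead of the robot, y to its left, z up, the work surface at z = 0. Lengths are in m, angles in rad, forces in N, time in s.
With the tool pointing down it reaches from about 0.375 to 0.9 m from the base axis. Payload 3.1 kg.
Tool frame: the origin (TCP) lies at the centre of the arm's flange, where the gripper is bolted on; the fingertips stand robot.tip_extent ahead of it and the grasp point (between the pads) lies 164 mm ahead of it (robot.tip_extent is the distance from the TCP to the fingertips, in m); z points along the fingers, y is the line along which they close (so a half turn about z gives the same grasp; the last joint's range is limited). The gripper opens to 87 mm and grips with 3 to 60 N. Pads are 19 mm wide; open, the fingers measure 117 mm over their backs; the gripper's body (75 mm by 190 mm) begins 51 mm behind the grasp point.
Start: joints at [-1.28, 0.527, 1.433, -0, 1.181, -0.178], TCP at [0.283, -0.557, 0.405] pointing down, gripper open.
Joint ranges: [-3.08, 3.08], [-0.75, 2.2], [0.22, 2.44], [-1.43, 4.57], [0, 2.65], [-2.85, 2.85]. Speed limits (rad/s): [2.79, 2.79, 3.14, 3.14, 3.14, 3.14].

### API

Orientations are given as a unit quaternion [x, y, z, w].
In Python, from rig import get_obs, camera, hand_in, cut_out, robot gives the robot as it stands.
- The arm moves only by the tool step_arm, never from a script. Its argument "rows" is a list of rows, each a list of 6 numbers: the shift along the world's x, y, z in m, then the turn, a rotation vector about the world's x, y, z in degrees. A call has 1 to 12 rows; each row shifts and turns the commanded pose from where the row before left it; what a row does not reach is not made up. A row lasts 1/8 s, in which the tool goes at most 62.5 mm and 10.7 degrees, less where a joint would pass 70% of its speed; a pose out of reach is approached as far as the arm can. A call is refused whole if a number of a shift passes 0.0625 or a number of a turn 10.7, either way. A call with a gripper value outside its range is refused whole. "jaw" is the finger opening in m, from 0 to 0.087, set as the call begins (left out, the last holds). The fingers move at their own pace and stop on an object; "squeeze" is the grip in N (left out, the last holds). Time passes only in rows, so rows that do not move let the fingers close. It gives the time, the measured TCP pose, the force, the opening and the grip force at its end, in the units of the state.
- get_obs(): the state, without advancing time (a new reading comes with each control period).
- camera(name): name is "scene" or "side" or "wrist"; returns a dict with "pixels" (400x640x3 uint8, blue, green, red), "depth" (400x640 float32, m along the optical axis (not along the pixel's ray), 0 where there is no reading), "fov_y" (degrees; the focal length in pixels is half the picture's height over the tangent of half this angle, whatever the lens; pixels are square), "cx", "cy" (the principal point, pixels), "extrinsics" (4x4, takes a point from camera to world coordinates); the wrist camera has in their place "mount" (4x4, takes a point from camera to tool coordinates, whose origin is the TCP and whose axes are the flange's). Camera axes: x right, y up, looking along -z (the intrinsics and any distortion apply to the point x, -y, -z); pixel columns grow to the right and rows downward; lengths in m; the calibration is good to about 2 mm. A picture is of the moment at which its call begins: read the wrist's pose just before it.
- hand_in(): hands the job in; it is judged then, once.
Trained networks look in the newest picture that a camera, given by its name, has taken for a name from the list of things; names that differ only in an ending like _2 or _b are one class to them, and where a whole thing is asked for, a point or a joint stands for the part that bears it (a point fixed in the world has none). Each returns a list of dicts, best first, with "confidence" (0 to 1); they miss things now and then, are a little off and sometimes report something else, mostly with a low value. They report only what shows in the picture. A call takes as long as a camera call.
- cut_out(label, camera): "region" (400x640 bool, what is visible of it) and "extent" ([centre column, centre row, width, height] in pixels, round what is visible of it).
The state is a dict: "time": time; "q": joint angles; "joint_velocities": joint speeds; "joint_torque": joint torques, N m; "position": TCP position; "tool_rot": TCP orientation; "ft_force": force on the tool from outside, world axes, zero at the start; "moment": the same for the moment, N m; "grip_width": finger opening in m; "grip_force": force on a finger pad.
Only numpy, scipy, OpenCV 4.12 (cv2) and the standard library are available. Lean on these libraries where they do the work, as an engineer would, in place of code of your own. Each camera call takes 0.05 s, during which the arm holds its last target. There are 200 camera calls.

## Working session

There is one attempt and no reset: what is moved stays moved. The work goes in short steps, Python scripts to look and compute and a tool call to move; the robot and the scene stay as the last step left them, time stands still between calls to the robot, and variables do not carry over. Pictures are saved under pics/ and viewed, at most 14 in all, crops included, and the job is handed in when it is done.

Besides the shell and the picture viewer there is one more tool, called after "Emit:" by a JSON object that holds its "name" and its "arguments", one argument or row to a line. step_arm: Moves the arm, as the interface text tells. Its arguments: {"type":"object","properties":{"rows":{"type":"array"},"jaw":{"type":"number"},"squeeze":{"type":"number"}},"required":["rows"]}

```bash
mkdir -p pics; ls; cat > h.py <<'E'
import numpy as np, cv2
from scipy.spatial.transform import Rotation as R
from rig import get_obs, camera, hand_in, cut_out, robot
def view(name):
    o=get_obs(); c=camera(name)
    if 'mount' in c:
        T=np.eye(4); T[:3,:3]=R.from_quat(o['tool_rot']).as_matrix(); T[:3,3]=o['position']
        c['E']=T@np.array(c['mount'])
    else: c['E']=np.array(c['extrinsics'])
    return c
def cloud(c):
    d=c['depth']; f=d.shape[0]/2/np.tan(np.radians(c['fov_y'])/2)
    v,u=np.mgrid[:d.shape[0],:d.shape[1]]
    P=np.stack([(u-c['cx'])*d/f,-(v-c['cy'])*d/f,-d,np.ones_like(d)],-1)@c['E'].T
    P=P[...,:3]; P[d==0]=np.nan
    return P
E
python3 - <<'E'
from h import *
print({k:v for k,v in get_obs().items()}); print(robot, getattr(robot,'tip_extent',None))
for n in ['scene','side','wrist']:
    c=view(n); cv2.imwrite(f'pics/{n}0.png',c['pixels']); P=cloud(c)
    print(n,{k:(v if np.size(v)<3 else '') for k,v in c.items()}, c['E'][:3,3].round(3))
    for l in ['brown_tray','green_tray','lime_mid','garlic_mid','potato_mid','sauce_bottle','jar','soy','mushroom']:
        for r in cut_out(l,n)[:3]:
            q=P[r['region']]; q=q[~np.isnan(q[:,0])]
            print(l,round(r['confidence'],2),np.round(r['extent']), len(q), np.percentile(q,[3,50,97],axis=0).round(3).tolist() if len(q) else '')
E
```

```text
pics
{'time': 0.0, 'q': array([-1.27949799e+00,  5.28449100e-01,  1.43393331e+00,  1.07101666e-05,
        1.18139254e+00, -1.78546110e-01]), 'joint_velocities': array([-1.18195439e-03,  1.05945401e-03,  6.77881636e-05, -4.75543914e-04,
        5.05776691e-04, -4.10738400e-04]), 'joint_torque': array([-2.41142388e-04, -4.40042531e+01, -1.76596624e+01,  6.32887823e-02,
        5.79840993e-02, -1.70906542e-04]), 'position': array([ 0.28286463, -0.55692548,  0.40377183]), 'tool_rot': array([ 9.72532343e-01,  2.32765226e-01, -5.65380653e-05, -1.08969439e-03]), 'ft_force': array([ 0.09530879,  0.37624867, -0.10780585]), 'moment': array([ 0.04368967, -0.03726575, -0.05689872]), 'grip_force': 0.0, 'grip_width': 0.08693499118339097}
<Robot object at 0x7f5ba4f5be00> 0.1822
scene {'pixels': '', 'depth': '', 'fov_y': 45.42228300498514, 'cx': 323.02944119752027, 'cy': 199.24078679083144, 'extrinsics': '', 'E': ''} [-0.035  0.619  0.434]
brown_tray 0.75 [320. 260. 163.  92.] 8562 [[0.4, 0.163, 0.006], [0.441, 0.281, 0.031], [0.506, 0.378, 0.04]]
brown_tray 0.45 [436. 213. 133.  70.] 5228 [[0
[... 1660 characters left out ...]
 0.035]]
sauce_bottle 0.88 [290. 166.  12.  74.] 443 [[0.673, -0.02, 0.005], [0.682, 0.14, 0.058], [0.745, 0.156, 0.188]]
jar 0.73 [276. 239.  24.  48.] 990 [[0.59, 0.347, 0.005], [0.603, 0.374, 0.06], [0.628, 0.381, 0.096]]
soy 0.93 [309. 144.  22.  74.] 1283 [[0.675, -0.011, 0.009], [0.694, 0.011, 0.098], [0.721, 0.023, 0.205]]
soy 0.4 [324. 210.  20.  19.] 258 [[0.565, 0.173, 0.014], [0.58, 0.19, 0.031], [0.602, 0.199, 0.044]]
mushroom 0.67 [230. 236.  51.  22.] 897 [[0.679, 0.344, 0.003], [0.703, 0.378, 0.034], [0.772, 0.39, 0.056]]
wrist {'pixels': '', 'depth': '', 'fov_y': 71.70420895832586, 'cx': 317.7518599573084, 'cy': 203.14826799744515, 'mount': '', 'E': ''} [ 0.341 -0.527  0.385]
```

View pics/scene0.png

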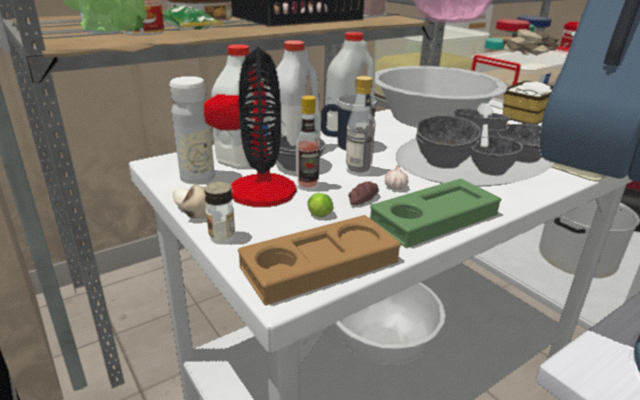

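View pics/side0.png

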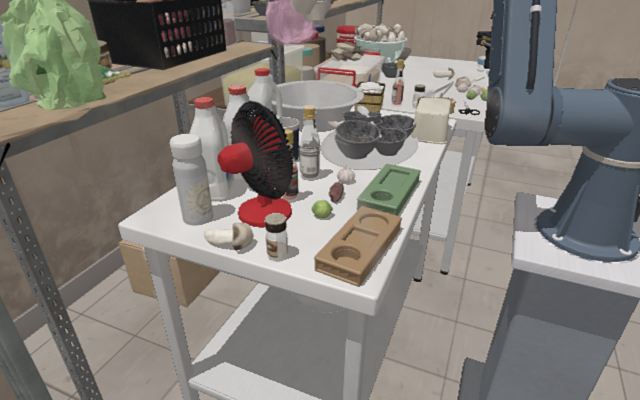

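The scene picture shows the brown tray at (320,260), green at (436,212), jar (221,212), lime (320,205), potato (364,193), garlic (397,178), sauce bottle (308,144), soy (358,126). A fan stands at (262,130), close to the sauce bottle. The side view agrees: the fan is at (265,160), with the sauce bottle partly hidden behind it at (290,175).

```bash
python3 - <<'E'
from h import *
H=np.full((20,40),-1.0)
for n in ['scene','side']:
    P=cloud(view(n)).reshape(-1,3); P=P[~np.isnan(P[:,0])]
    P=P[(P[:,0]>.2)&(P[:,0]<1)&(P[:,1]>-.8)&(P[:,1]<.8)&(P[:,2]>-.05)&(P[:,2]<.8)]
    for x,y,z in P:
        i=int((x-.2)/.04);j=int((y+.8)/.04); H[i,j]=max(H[i,j],z)
print('y   ',' '.join(f'{-80+4*j:4d}' for j in range(40)))
for i in range(20): print(f'{20+4*i:3d} ',' '.join('   .' if h<-.9 else f'{int(h*100):4d}' for h in H[i]))
# tray tops
for n in ['scene','side']:
    P=cloud(view(n))
    for lo,hi in [(.14,.40),(-.115,.14)]:
        m=(P[...,2]>.034)&(P[...,2]<.042)&(P[...,0]>.38)&(P[...,0]<.53)&(P[...,1]>lo)&(P[...,1]<hi)
        q=P[m]; r=cv2.minAreaRect((q[:,:2]*1000).astype(np.float32)); print(n,len(q),r,np.median(q[:,2]))
E
```

```text
y     -80  -76  -72  -68  -64  -60  -56  -52  -48  -44  -40  -36  -32  -28  -24  -20  -16  -12   -8   -4    0    4    8   12   16   20   24   28   32   36   40   44   48   52   56   60   64   68   72   76
 20     .    .    .    .    .    .    .    .    .    .    .    .    .    .    .    .    .    .    .    .   48   47   39   31    .    .    .    .    .    .    .    .    .    .    .    .    .    .    .    .
 24     .    .   -1    .    .    .    .    .    .    .    .    .    .    .    .    .    .    .    .   47   47   45   38   30    .    .    .    .    .    .    .    .    .    .    .    .    .    .    .    .
 28     1    1    0    .   33   34   38    .    .    .    .    .    .    .    .    .    .   46   47   47    .    .    .    .    .    .    .    .    .    .    .    .    .    .    .    .    .    .    .    .
 32     1    1    0    .   33   33   39    .    .    .    .    .    .    .    .    .    .    .    .    .    .    .    .    .    .    .    .    .    .    .    .    .    .    .    .    .    .    .    .    .
 36     1    1    0    0    0    0    7   10   10   10    0    0    0    0 
[... 3029 characters left out ...]
   40   11    9    5    .    0   10   11   11    .    .   19   18    .    .    .    .    .    .    .    0    0    0    0    0    0    .    .    .    .    .    .    .    .    .
scene 3931 ((457.3135986328125, 265.3724060058594), (229.61065673828125, 104.71607208251953), 83.92156219482422) 0.03847249494698496
scene 2594 ((462.56854248046875, 7.003150939941406), (231.60726928710938, 106.37596130371094), 87.08648681640625) 0.03866712330640559
side 1897 ((458.7597351074219, 266.93310546875), (231.27349853515625, 104.0172348022461), 83.72016906738281) 0.03713785014984716
side 1088 ((463.4139099121094, 8.345314025878906), (231.9574432373047, 103.15554809570312), 86.9823989868164) 0.0370703464808953
```

Emit:
{"name": "step_arm", "arguments": {
  "rows": [
    [0.0125, 0.05, 0, 0, 0, -2.25],
    [0.0125, 0.05, 0, 0, 0, -2.25],
    [0.0125, 0.05, 0, 0, 0, -2.25],
    [0.0125, 0.05, 0, 0, 0, -2.25],
    [0.0125, 0.05, 0, 0, 0, -2.25],
    [0.0125, 0.05, 0, 0, 0, -2.25],
    [0.0125, 0.05, 0, 0, 0, -2.25],
    [0.0125, 0.05, 0, 0, 0, -2.25],
    [0.0125, 0.05, 0, 0, 0, -2.25],
    [0.0125, 0.05, 0, 0, 0, -2.25],
    [0.0125, 0.05, 0, 0, 0, -2.25],
    [0.0125, 0.05, 0, 0, 0, -2.25]
  ]
}}

```text
time: 3.2
position: [0.4333, 0.0444, 0.4051]
tool_rot: [1.0, -0.001, 0.001, 0.0]
ft_force: [1.0, -0.5, -0.3]
grip_width: 0.0872
grip_force: 0.0
```

Emit:
{"name": "step_arm", "arguments": {
  "rows": [
    [0, 0.02, 0, 0, 0, 0],
    [0, 0, 0, 0, 0, 0],
    [0, 0, 0, 0, 0, 0]
  ]
}}

```text
time: 3.58
position: [0.433, 0.0623, 0.4048]
tool_rot: [1.0, -0.001, 0.0, 0.0]
ft_force: [-0.1, -0.2, 0.2]
grip_width: 0.0869
grip_force: 0.0
```

```bash
cat >> h.py <<'E'
L=['brown_tray','green_tray','lime_mid','garlic_mid','potato_mid','sauce_bottle','jar','soy','mushroom']
def detect(P,cam,labels=L):
    for l in labels:
        for r in cut_out(l,cam)[:2]:
            q=P[r['region']]; q=q[~np.isnan(q[:,0])]
            if len(q)<20: continue
            z=np.percentile(q[:,2],97); s=q[q[:,2]>z-.25*z]
            rr=cv2.minAreaRect((q[q[:,2]>.008][:,:2]*1000).astype(np.float32))
            print(l,round(r['confidence'],2),np.round(r['extent']),'ztop',z.round(3),'rect',np.round(rr[0],0),np.round(rr[1],0),round(rr[2]),'topmed',np.median(s,0).round(3))
E
python3 - <<'E'
from h import *
print(get_obs()['position'],get_obs()['tool_rot'],get_obs()['time'])
c=view('wrist'); cv2.imwrite('pics/w1.png',c['pixels']); P=cloud(c); np.savez('w1',P=P); detect(P,'wrist')
E
```

```text
[0.43298383 0.06228099 0.40482513] [ 9.99999674e-01 -7.67976437e-04  1.30526779e-04  2.13204688e-04] 3.575
brown_tray 0.57 [159. 168. 194.  99.] ztop 0.04 rect [458. 265.] [230. 104.] 84 topmed [0.465 0.27  0.039]
green_tray 0.91 [367. 162. 184.  92.] ztop 0.04 rect [462.   6.] [229. 104.] 87 topmed [0.469 0.023 0.039]
lime_mid 0.78 [223.  56.  46.  48.] ztop 0.046 rect [585. 174.] [42. 44.] 72 topmed [0.584 0.173 0.041]
lime_mid 0.6 [389.  49.  41.  51.] ztop 0.047 rect [594. -20.] [49. 48.] 88 topmed [ 0.595 -0.019  0.039]
garlic_mid 0.56 [389.  48.  42.  48.] ztop 0.047 rect [595. -20.] [50. 46.] 41 topmed [ 0.595 -0.019  0.039]
potato_mid 0.82 [311.  56.  67.  37.] ztop 0.037 rect [589.  73.] [37. 85.] 15 topmed [0.588 0.069 0.033]
jar 0.57 [50. 31. 99. 59.] ztop 0.097 rect [606. 348.] [25. 43.] 65 topmed [0.603 0.342 0.092]
soy 0.18 [313.  55.  74.  38.] ztop 0.037 rect [589.  73.] [37. 85.] 14 topmed [0.588 0.069 0.033]
```

View pics/w1.png

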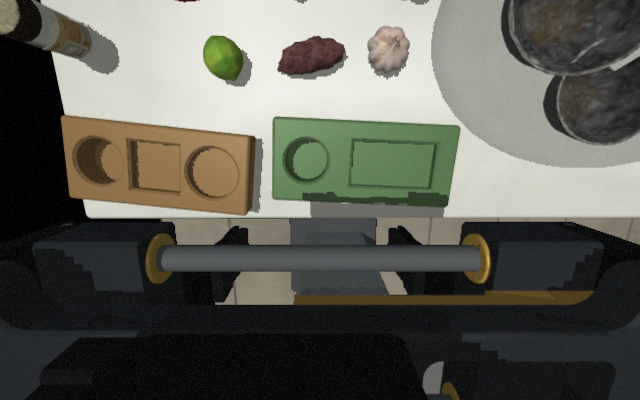

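The wrist view shows the lime at (223,57), potato (312,56), garlic (389,50), jar lid at top left (10,10), and both trays with their deep wells on the left. The fan is close to the lime and the bottle, so I'll measure its shape and each object's axis.

```bash
python3 - <<'E'
from h import *
Q=[]
for n in ['scene','side']:
    P=cloud(view(n)).reshape(-1,3); Q.append(P[~np.isnan(P[:,0])])
Q=np.vstack(Q); F=Q[(Q[:,0]>.56)&(Q[:,0]<.86)&(Q[:,1]>.15)&(Q[:,1]<.34)&(Q[:,2]>.012)&(Q[:,2]<.34)]
lime=(np.hypot(F[:,0]-.585,F[:,1]-.176)<.033)&(F[:,2]<.05); bot=(np.hypot(F[:,0]-.697,F[:,1]-.137)<.028)
F=F[~lime&~bot]
for z in np.arange(.012,.3,.03):
    s=F[(F[:,2]>=z)&(F[:,2]<z+.03)]
    print(f'z{z:.3f} n{len(s)}',end=': ')
    for x in np.arange(.56,.84,.03):
        t=s[(s[:,0]>=x)&(s[:,0]<x+.03)]
        if len(t)>5: print(f'x{x:.2f}[{np.percentile(t[:,1],2):.3f},{np.percentile(t[:,1],98):.3f}]',end=' ')
    print()
P=np.load('w1.npz')['P']
for name,(x,y),r in [('lime',(.585,.174),.036),('garlic',(.595,-.02),.036),('potato',(.589,.072),.052)]:
    q=P[(np.hypot(P[...,0]-x,P[...,1]-y)<r)&(P[...,2]>.006)]
    w,v=np.linalg.eigh(np.cov(q[:,:2].T)); print(name,q.mean(0).round(4),np.sqrt(w)*1000,np.degrees(np.arctan2(v[1,1],v[0,1])).round(0), cv2.minAreaRect((q[:,:2]*1000).astype(np.float32)))
# bottle & jar & soy axes by slice extents, from both cams
for name,(x,y),r,zs in [('bottle',(.697,.137),.03,range(20,190,20)),('soy',(.70,.004),.035,range(30,210,40)),('jar',(.607,.363),.03,range(15,100,20))]:
    for z in zs:
        s=Q[(np.hypot(Q[:,0]-x,Q[:,1]-y)<r)&(abs(Q[:,2]-z/1000)<.008)][:,:2]
        if len(s)<15: continue
        A=np.c_[2*s,np.ones(len(s))]; b=(s**2).sum(1); k=np.linalg.lstsq(A,b,rcond=None)[0]
        print(name,z,len(s),k[:2].round(4),'r',np.sqrt(k[2]+k[0]**2+k[1]**2).round(4))
E
```

```text
z0.012 n3675: x0.59[0.338,0.340] x0.65[0.177,0.268] x0.68[0.168,0.283] x0.71[0.165,0.286] x0.74[0.169,0.280] x0.77[0.189,0.255] x0.80[0.283,0.322] x0.83[0.173,0.337] 
z0.042 n1273: x0.59[0.337,0.340] x0.65[0.229,0.251] x0.68[0.211,0.331] x0.71[0.225,0.243] x0.80[0.283,0.322] x0.83[0.174,0.337] 
z0.072 n1624: x0.59[0.338,0.340] x0.62[0.236,0.268] x0.65[0.216,0.273] x0.68[0.198,0.270] x0.71[0.189,0.258] x0.74[0.176,0.245] x0.77[0.173,0.227] x0.80[0.281,0.322] x0.83[0.197,0.337] 
z0.102 n1989: x0.62[0.229,0.280] x0.65[0.211,0.282] x0.68[0.194,0.276] x0.71[0.180,0.265] x0.74[0.169,0.250] x0.77[0.165,0.225] x0.80[0.281,0.322] x0.83[0.179,0.337] 
z0.132 n2668: x0.59[0.270,0.276] x0.62[0.224,0.285] x0.65[0.210,0.285] x0.68[0.194,0.279] x0.71[0.189,0.308] x0.74[0.165,0.315] x0.77[0.159,0.303] x0.80[0.190,0.321] x0.83[0.174,0.337] 
z0.162 n3337: x0.59[0.264,0.275] x0.62[0.226,0.285] x0.65[0.205,0.286] x0.68[0.200,0.279] x0.71[0.231,0.308] x0.74[0.225,0.316] x0.77[0.160,0.306] x0.80[0.195,0.316] x0.83[0.181,0.334] 
z0.192 n2613: x0.62[0.228,0.283] x0.65[0.208,0.283] x0.68[0.232,0.277] x0.71[0.
[... 855 characters left out ...]
337] r 0.0224
bottle 40 230 [0.696  0.1308] r 0.0213
bottle 60 214 [0.6961 0.1307] r 0.0215
bottle 80 207 [0.696  0.1307] r 0.0214
bottle 100 228 [0.6957 0.1314] r 0.0194
bottle 120 162 [0.6956 0.1313] r 0.0134
bottle 140 124 [0.6962 0.131 ] r 0.0107
bottle 160 130 [0.6951 0.1317] r 0.0098
bottle 180 174 [0.6947 0.1318] r 0.0102
soy 30 280 [ 0.7018 -0.0061] r 0.0278
soy 70 304 [ 0.7018 -0.0062] r 0.0277
soy 110 329 [ 0.702 -0.007] r 0.0273
soy 150 240 [ 0.7017 -0.0066] r 0.017
soy 190 202 [ 0.7013 -0.0059] r 0.0148
jar 15 358 [0.6122 0.358 ] r 0.0222
jar 35 366 [0.6123 0.3576] r 0.0225
jar 55 387 [0.6119 0.3577] r 0.0222
jar 75 374 [0.6112 0.3585] r 0.0207
jar 95 657 [0.6091 0.3599] r 0.0166
```

Emit:
{"name": "step_arm", "arguments": {
  "rows": [
    [0.0145, 0.0095, -0.0125, 0, 0, 10.5],
    [0.0145, 0.0095, -0.0125, 0, 0, 10.5],
    [0.0145, 0.0095, -0.0125, 0, 0, 10.5],
    [0.0145, 0.0095, -0.0125, 0, 0, 10.5],
    [0.0145, 0.0095, -0.0125, 0, 0, 10.5],
    [0.0145, 0.0095, -0.0125, 0, 0, 10.5],
    [0, 0, 0, 0, 0, 0],
    [0, 0, 0, 0, 0, 0]
  ]
}}

```text
time: 5.18
position: [0.5195, 0.1196, 0.3299]
tool_rot: [0.854, 0.521, -0.0, -0.0]
ft_force: [-1.2, 0.6, -0.6]
grip_width: 0.0869
grip_force: 0.0
```

```bash
python3 - <<'E'
from h import *
print(get_obs()['position'],get_obs()['tool_rot'],get_obs()['time'])
c=view('wrist'); cv2.imwrite('pics/w2.png',c['pixels']); P=cloud(c); np.savez('w2',P=P); detect(P,'wrist')
q=P[(np.hypot(P[...,0]-.585,P[...,1]-.174)<.04)&(P[...,2]>.006)]
for zl in (.006,.015,.025,.035):
    s=q[q[:,2]>zl][:,:2]; print(zl,len(s),cv2.fitEllipse(cv2.convexHull((s*1000).astype(np.float32))))
E
```

```text
[0.51949932 0.11962579 0.32985516] [ 8.53644167e-01  5.20856461e-01 -4.00760834e-04 -1.53032679e-04] 5.175
brown_tray 0.95 [186. 113. 210. 221.] ztop 0.04 rect [457. 258.] [216. 104.] 84 topmed [0.445 0.257 0.039]
brown_tray 0.42 [563. 220. 154.  52.] ztop 0.127 rect [683.  24.] [ 37. 284.] 48 topmed [0.711 0.017 0.114]
green_tray 0.88 [306. 252. 113. 109.] ztop 0.04 rect [468.  75.] [153. 107.] 84 topmed [0.477 0.066 0.039]
lime_mid 0.9 [354. 117.  50.  55.] ztop 0.046 rect [585. 175.] [45. 44.] 63 topmed [0.585 0.176 0.041]
lime_mid 0.68 [566. 218. 148.  52.] ztop 0.125 rect [694.  14.] [ 37. 258.] 48 topmed [0.711 0.017 0.113]
garlic_mid 0.55 [354. 119.  55.  54.] ztop 0.046 rect [585. 175.] [45. 44.] 62 topmed [0.585 0.176 0.041]
potato_mid 0.89 [396. 207.  55.  58.] ztop 0.037 rect [589.  73.] [37. 82.] 14 topmed [0.589 0.074 0.033]
soy 0.71 [565. 218. 149.  53.] ztop 0.124 rect [701.  14.] [49. 17.] 1 topmed [0.711 0.017 0.113]
0.006 1838 ((585.663330078125, 175.30941772460938), (42.99665069580078, 50.904212951660156), 121.35953521728516)
0.015 1838 ((585.663330078125, 175.30941772460938), (42.99665069580078, 50.904212951660156), 121.35953521728516)
0.025 1819 ((585.7954711914062, 175.38131713867188), (43.05696105957031, 49.94601821899414), 120.19330596923828)
0.035 1363 ((585.809814453125, 175.47781372070312), (37.92516326904297, 40.87851333618164), 106.9142074584961)
```

View pics/w2.png

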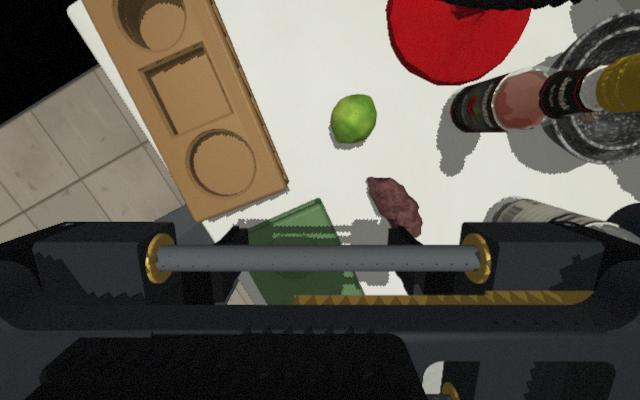

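The near-vertical view shows the lime at (354,118), long axis running up-right. Its centre is (0.5857, 0.1754), 51×43 mm, axis at 31°. The fan base is at (458,35).

Emit:
{"name": "step_arm", "arguments": {
  "rows": [
    [0.022, 0.0186, 0, 0, 0, -7.6],
    [0.022, 0.0186, 0, 0, 0, -7.6],
    [0.0222, 0.0186, 0, 0, 0, -7.6],
    [0, 0, -0.04, 0, 0, 0],
    [0, 0, -0.04, 0, 0, 0],
    [0, 0, -0.035, 0, 0, 0],
    [0, 0, -0.018, 0, 0, 0],
    [0, 0, 0, 0, 0, 0],
    [0, 0, 0, 0, 0, 0]
  ]
}}

```text
time: 6.8
position: [0.5868, 0.1756, 0.198]
tool_rot: [0.939, 0.343, 0.001, 0.0]
ft_force: [-0.3, 0.3, -0.5]
grip_width: 0.0871
grip_force: 0.0
```

Emit:
{"name": "step_arm", "arguments": {
  "rows": [
    [0, 0, 0, 0, 0, 0],
    [0, 0, 0, 0, 0, 0],
    [0, 0, 0, 0, 0, 0],
    [0, 0, 0, 0, 0, 0],
    [0, 0, 0, 0, 0, 0]
  ],
  "jaw": 0.02,
  "squeeze": 10
}}

```text
time: 7.42
position: [0.5862, 0.1756, 0.1968]
tool_rot: [0.939, 0.343, 0.0, 0.0]
ft_force: [-0.2, 0.4, -0.7]
grip_width: 0.0451
grip_force: 0.0
```

Emit:
{"name": "step_arm", "arguments": {
  "rows": [
    [0, 0, 0, 0, 0, 0],
    [0, 0, 0, 0, 0, 0],
    [0, 0, 0, 0, 0, 0],
    [0, 0, 0.03, 0, 0, 0],
    [0, 0, 0.04, 0, 0, 0],
    [0, 0, 0, 0, 0, 0]
  ]
}}

```text
time: 8.18
position: [0.5874, 0.1758, 0.2698]
tool_rot: [0.939, 0.343, 0.003, 0.001]
ft_force: [-0.2, -0.2, -0.5]
grip_width: 0.042
grip_force: 10.0
```

Emit:
{"name": "step_arm", "arguments": {
  "rows": [
    [-0.045, 0, 0, 0, 0, 0],
    [-0.045, 0, 0, 0, 0, 0],
    [-0.01, 0.0235, 0, 0, 0, -10],
    [-0.01, 0.0235, 0, 0, 0, -10],
    [-0.01, 0.0235, 0, 0, 0, -10],
    [-0.0076, 0.0228, 0, 0, 0, -10],
    [0, 0, 0, 0, 0, 0],
    [0, 0, 0, 0, 0, 0],
    [0, 0, -0.01, 0, 0, 0],
    [0, 0, -0.01, 0, 0, 0],
    [0, 0, -0.01, 0, 0, 0],
    [0, 0, 0, 0, 0, 0]
  ]
}}

```text
time: 9.68
position: [0.4583, 0.2685, 0.2355]
tool_rot: [1.0, 0.001, -0.001, 0.0]
ft_force: [0.1, 0.7, -0.8]
grip_width: 0.042
grip_force: 10.0
```

Emit:
{"name": "step_arm", "arguments": {
  "rows": [
    [0, 0, -0.008, 0, 0, 0],
    [0, 0, -0.004, 0, 0, 0],
    [0, 0, 0, 0, 0, 0],
    [0, 0, 0, 0, 0, 0]
  ]
}}

```text
time: 10.18
position: [0.4586, 0.2689, 0.2249]
tool_rot: [1.0, 0.001, 0.0, -0.0]
ft_force: [0.3, -0.2, -1.0]
grip_width: 0.0423
grip_force: 10.0
```

Emit:
{"name": "step_arm", "arguments": {
  "rows": [
    [0, 0, -0.0015, 0, 0, 0],
    [0, 0, 0, 0, 0, 0]
  ]
}}

```text
time: 10.42
position: [0.4585, 0.2689, 0.2233]
tool_rot: [1.0, 0.001, 0.0, -0.0]
ft_force: [-0.4, -1.3, -1.3]
grip_width: 0.0419
grip_force: 10.0
```

Emit:
{"name": "step_arm", "arguments": {
  "rows": [
    [0, 0, 0, 0, 0, 0],
    [0, 0, 0, 0, 0, 0],
    [0, 0, 0, 0, 0, 0],
    [0, 0, 0.03, 0, 0, 0],
    [0, 0, 0.05, 0, 0, 0],
    [0.01, -0.04, 0.03, 0, 0, 0],
    [0.01, -0.04, 0, 0, 0, 0],
    [0.01, -0.04, 0, 0, 0, 0],
    [0.01, -0.04, 0, 0, 0, 0],
    [0.01, -0.04, 0, 0, 0, 0],
    [0, 0, 0, 0, 0, 0],
    [0, 0, 0, 0, 0, 0]
  ],
  "jaw": 0.075
}}

```text
time: 11.92
position: [0.5082, 0.069, 0.3332]
tool_rot: [1.0, 0.001, -0.0, -0.0]
ft_force: [0.8, -0.8, 0.8]
grip_width: 0.0747
grip_force: 0.0
```

```bash
cat >> h.py <<'E'
def ell(P,x,y,r=.04,zl=.006):
    q=P[(np.hypot(P[...,0]-x,P[...,1]-y)<r)&(P[...,2]>zl)]
    print(len(q),'zmax',np.percentile(q[:,2],98).round(4),cv2.fitEllipse(cv2.convexHull((q[:,:2]*1000).astype(np.float32))))
E
python3 - <<'E'
from h import *
print(get_obs()['position'],get_obs()['tool_rot'],get_obs()['time'])
c=view('wrist'); cv2.imwrite('pics/w3.png',c['pixels']); P=cloud(c); detect(P,'wrist',['lime_mid','garlic_mid'])
ell(P,.595,-.02); ell(P,.589,.073,.05); ell(P,.4583,.2687,.034,.04)
c=view('side'); P=cloud(c); ell(P,.4583,.2687,.034,.043)
E
```

```text
[0.50818444 0.06904839 0.33316088] [ 9.99999626e-01  7.13706650e-04 -4.26003611e-04 -2.37177807e-04] 11.925
garlic_mid 0.86 [409. 111.  49.  53.] ztop 0.047 rect [596. -20.] [47. 47.] 46 topmed [ 0.597 -0.019  0.039]
2002 zmax 0.0488 ((596.0302734375, -20.16437530517578), (49.10798263549805, 50.609100341796875), 98.15044403076172)
2986 zmax 0.2384 ((574.8038330078125, 70.61726379394531), (70.50349426269531, 88.09793090820312), 14.93620777130127)Traceback (most recent call last):
  File "<stdin>", line 4, in <module>
  File "h.py", line 28, in ell
    print(len(q),'zmax',np.percentile(q[:,2],98).round(4),cv2.fitEllipse(cv2.convexHull((q[:,:2]*1000).astype(np.float32))))
                                                          ~~~~~~~~~~~~~~^^^^^^^^^^^^^^^^^^^^^^^^^^^^^^^^^^^^^^^^^^^^^^^^^^^
cv2.error: OpenCV(4.12.0) /io/opencv/modules/imgproc/src/shapedescr.cpp:361: error: (-201:Incorrect size of input array) There should be at least 5 points to fit the ellipse in function 'fitEllipseNoDirect'
```

View pics/w3.png

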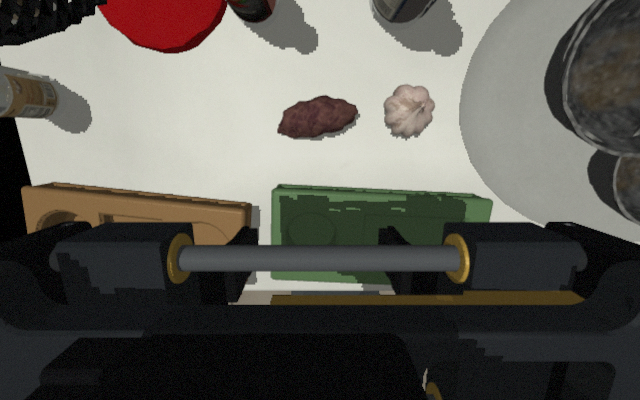

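The wrist view shows the garlic at (409,110) and potato (317,116), but I can't see the lime in the brown tray. I'll check with the scene camera.

```bash
python3 - <<'E'
from h import *
c=view('scene'); cv2.imwrite('pics/s2.png',c['pixels'][120:340,150:520].repeat(2,0).repeat(2,1)); P=cloud(c); detect(P,'scene',['lime_mid'])
for n in ['scene','side']:
    P=cloud(view(n))
    q=P[(np.hypot(P[...,0]-.458,P[...,1]-.2687)<.033)&(P[...,2]>.044)&(P[...,2]<.1)]; print(n,len(q),q.mean(0),q.min(0),q.max(0))
E
```

```text
lime_mid 0.81 [321. 239.  32.  29.] ztop 0.071 rect [466. 265.] [44. 71.] 58 topmed [0.449 0.276 0.063]
scene 643 [0.44833115 0.27641472 0.05971077] [0.43128311 0.24944012 0.04402821] [0.47499112 0.29236229 0.07238078]
side 334 [0.45596021 0.28080851 0.05873964] [0.43311532 0.25657162 0.04412086] [0.48378572 0.29382624 0.0713036 ]
```

View pics/s2.png

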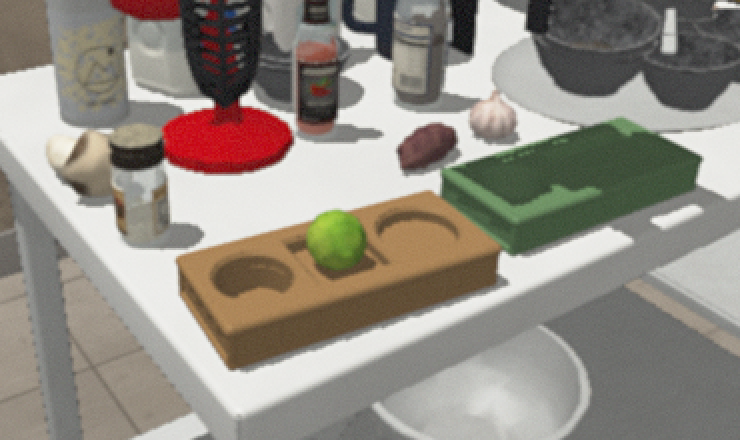

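The scene view shows the lime sitting down in the square pocket at crop (337,240), with its top at 71 mm as it should be. Next is the garlic.

Emit:
{"name": "step_arm", "arguments": {
  "rows": [
    [0.0293, -0.0297, 0, 0, 0, 10],
    [0.0293, -0.0297, 0, 0, 0, 10],
    [0.0293, -0.0297, 0, 0, 0, 10],
    [0, 0, -0.05, 0, 0, 0],
    [0, 0, -0.04, 0, 0, 0],
    [0, 0, -0.03, 0, 0, 0],
    [0, 0, -0.016, 0, 0, 0],
    [0, 0, 0, 0, 0, 0],
    [0, 0, 0, 0, 0, 0]
  ]
}}

```text
time: 13.4
position: [0.597, -0.0202, 0.1984]
tool_rot: [0.966, 0.26, 0.001, 0.001]
ft_force: [-0.0, -0.6, -0.3]
grip_width: 0.0747
grip_force: 0.0
```

Emit:
{"name": "step_arm", "arguments": {
  "rows": [
    [0, 0, 0, 0, 0, 0],
    [0, 0, 0, 0, 0, 0],
    [0, 0, 0, 0, 0, 0],
    [0, 0, 0, 0, 0, 0],
    [0, 0, 0, 0, 0, 0],
    [0, 0, 0, 0, 0, 0]
  ],
  "jaw": 0.02,
  "squeeze": 8
}}

```text
time: 14.15
position: [0.5966, -0.0203, 0.1976]
tool_rot: [0.966, 0.26, 0.0, 0.0]
ft_force: [-0.7, 0.1, 3.8]
grip_width: 0.0489
grip_force: 8.0
```

Emit:
{"name": "step_arm", "arguments": {
  "rows": [
    [0, 0, 0.03, 0, 0, 0],
    [0, 0, 0.05, 0, 0, 0],
    [-0.0244, 0.0362, 0, 0, 0, 10],
    [-0.0243, 0.0362, 0, 0, 0, 10],
    [-0.0243, 0.0362, 0, 0, 0, 10],
    [-0.0243, 0.0362, 0, 0, 0, 10],
    [-0.0243, 0.0362, 0, 0, 0, 10],
    [-0.0243, 0.0362, 0, 0, 0, 10],
    [0, 0, 0, 0, 0, 0],
    [0, 0, 0, 0, 0, 0],
    [0, 0, -0.02, 0, 0, 0],
    [0, 0, 0, 0, 0, 0]
  ]
}}

```text
time: 15.65
position: [0.4511, 0.1959, 0.2563]
tool_rot: [0.707, 0.707, -0.001, -0.001]
ft_force: [-0.2, -0.1, -0.4]
grip_width: 0.0482
grip_force: 8.0
```

Emit:
{"name": "step_arm", "arguments": {
  "rows": [
    [0, 0, -0.015, 0, 0, 0],
    [0, 0, -0.01, 0, 0, 0],
    [0, 0, -0.006, 0, 0, 0],
    [0, 0, 0, 0, 0, 0],
    [0, 0, 0, 0, 0, 0]
  ]
}}

```text
time: 16.27
position: [0.4506, 0.197, 0.2264]
tool_rot: [0.706, 0.708, 0.0, 0.0]
ft_force: [0.2, 0.0, -0.2]
grip_width: 0.0485
grip_force: 8.0
```

Emit:
{"name": "step_arm", "arguments": {
  "rows": [
    [0, 0, -0.0025, 0, 0, 0],
    [0, 0, 0, 0, 0, 0],
    [0, 0, 0, 0, 0, 0]
  ]
}}

```text
time: 16.65
position: [0.4505, 0.197, 0.2238]
tool_rot: [0.706, 0.708, 0.0, 0.0]
ft_force: [0.5, 0.6, -1.0]
grip_width: 0.0486
grip_force: 8.0
```

Emit:
{"name": "step_arm", "arguments": {
  "rows": [
    [0, 0, 0, 0, 0, 0],
    [0, 0, 0, 0, 0, 0],
    [0, 0, 0, 0, 0, 0],
    [0, 0, 0.03, 0, 0, 0],
    [0, 0, 0.05, 0, 0, 0],
    [0, 0, 0.05, 0, 0, 0],
    [0, 0, 0.056, 0, 0, 0],
    [0.0374, -0.0243, 0, 0, 0, -6.75],
    [0.0374, -0.0243, 0, 0, 0, -6.75],
    [0.0374, -0.0243, 0, 0, 0, -6.75],
    [0.0374, -0.0243, 0, 0, 0, -6.75],
    [0, 0, 0, 0, 0, 0]
  ],
  "jaw": 0.07
}}

```text
time: 18.15
position: [0.6024, 0.0977, 0.4094]
tool_rot: [0.853, 0.522, 0.001, 0.001]
ft_force: [-0.7, 0.8, 0.2]
grip_width: 0.0699
grip_force: 0.0
```

Emit:
{"name": "step_arm", "arguments": {
  "rows": [
    [0, 0, 0, 0, 0, 0]
  ]
}}

```text
time: 18.27
position: [0.5994, 0.0999, 0.4092]
tool_rot: [0.852, 0.524, -0.001, -0.001]
ft_force: [-0.8, -0.6, 0.2]
grip_width: 0.07
grip_force: 0.0
```

```bash
cat > circ.py <<'E'
from h import *
def circ(P,x,y,r,z):
    s=P[(np.hypot(P[...,0]-x,P[...,1]-y)<r)&(abs(P[...,2]-z)<.008)][:,:2]
    if len(s)<15: return
    k=np.linalg.lstsq(np.c_[2*s,np.ones(len(s))],(s**2).sum(1),rcond=None)[0]
    print(z,len(s),k[:2].round(4),'r',np.sqrt(k[2]+k[0]**2+k[1]**2).round(4))
E
python3 - <<'E'
from circ import *
print(get_obs()['position'],get_obs()['tool_rot'],get_obs()['time'])
Q={n:cloud(view(n)) for n in ['wrist','scene','side']}
c=view('wrist'); im=c['pixels']; im2=view('side')['pixels'][120:320,240:500].repeat(2,0).repeat(2,1)
cv2.imwrite('pics/w4.png',np.vstack([im[:200],im2[:,:520].copy() if 0 else cv2.copyMakeBorder(im2,0,0,0,120,0)]))
for n in ['wrist','scene','side']:
    print(n)
    for z in (.03,.06,.09,.12,.15,.18): circ(Q[n],.696,.132,.03,z)
    P=Q[n]
    for nm,x,y in (('garlic',.4507,.1971),('lime',.4583,.2687)):
        q=P[(np.hypot(P[...,0]-x,P[...,1]-y)<.033)&(P[...,2]>.044)&(P[...,2]<.1)]
        if len(q): print(nm,len(q),q.mean(0),q.min(0),q.max(0))
P=Q['wrist']; f=P[(P[...,2]>.19)&(P[...,2]<.29)&(P[...,0]>.6)&(P[...,0]<.8)&(P[...,1]>.12)&(P[...,1]<.3)]
if len(f): print('fan plane min dist', np.percentile((f-[.696,.132,0])@[.447,.894,0],[0,1,5]))
E
```

```text
[0.5993757  0.09985642 0.4091553 ] [ 8.51988070e-01  5.23559732e-01 -9.24697094e-04 -8.25193738e-04] 18.275
wrist
0.03 53 [0.6966 0.1295] r 0.0231
0.06 76 [0.6968 0.1295] r 0.0233
0.09 146 [0.6967 0.1296] r 0.0228
0.12 388 [0.6969 0.1296] r 0.0155
0.15 117 [0.6968 0.1297] r 0.0115
0.18 592 [0.6955 0.1302] r 0.0109
garlic 1293 [0.45620786 0.19593749 0.05978262] [0.428373   0.17152224 0.04424754] [0.47453741 0.22218458 0.07834851]
lime 1442 [0.46437228 0.26529733 0.06322727] [0.43538614 0.24663437 0.04450335] [0.48351436 0.2894447  0.07395165]
scene
0.03 164 [0.6959 0.1303] r 0.0214
0.06 168 [0.6962 0.1306] r 0.0217
0.09 180 [0.6963 0.1307] r 0.0214
0.12 150 [0.6964 0.1306] r 0.0143
0.15 98 [0.6959 0.1311] r 0.0098
0.18 125 [0.6962 0.1309] r 0.0115
garlic 604 [0.44173331 0.20493607 0.05754587] [0.4250752  0.17543706 0.04401416] [0.47037932 0.22316787 0.07811073]
lime 642 [0.44824099 0.27646386 0.05978991] [0.4316675  0.2512148  0.04404454] [0.47456783 0.29202244 0.07248758]
side
0.03 71 [0.6948 0.1334] r 0.0189
0.06 41 [0.6895 0.1345] r 0.0139
0.09 30 [0.6847 0.1319] r 0.0107
0.15 15 [0.6894 0.1306] r 0.0043
0.18 57 [0.6946 0.1314] r 0.0095
garlic 280 [0.4483587  0.20911543 0.05659895] [0.42623399 0.18453623 0.04407454] [0.47563242 0.22531866 0.07566312]
lime 339 [0.45590844 0.28077091 0.05852538] [0.43311006 0.2553085  0.04408438] [0.48374157 0.29382061 0.07184086]
fan plane min dist [-0.01265042  0.05209422  0.05285599]
```

View pics/w4.png

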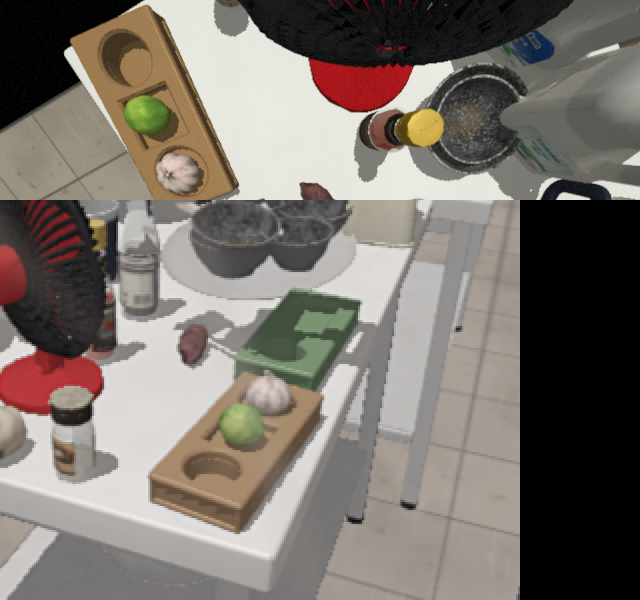

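The wrist view (top) shows lime (148,117) and garlic (180,172) seated, and the bottle cap at (425,127) in front of the fan cage. The side view (bottom) agrees. I'll check the gripper body's clearance at the bottle before descending.

```bash
python3 - <<'E'
from h import *
Q=np.vstack([cloud(view(n)).reshape(-1,3) for n in ['scene','side']]+[cloud(view('wrist'))[:215].reshape(-1,3)]); Q=Q[~np.isnan(Q[:,0])]
for yaw in (58,63,68):
    a=np.radians(yaw); ex=np.array([np.cos(a),np.sin(a)]); ey=np.array([np.sin(a),-np.cos(a)])
    d=Q[:,:2]-[.6965,.1302]; u=d@ex; v=d@ey
    for lo,hi in((.193,.24),(.24,.33)):
        m=(abs(u)<.075)&(abs(v)<.115)&(Q[:,2]>lo)&(Q[:,2]<hi)
        print(yaw,lo,m.sum(),np.c_[u,v,Q[:,2]][m][np.argsort(abs(u[m]))[:4]].round(3).tolist() if m.sum() else '')
E
```

```text
58 0.193 10538 [[0.05, -0.063, 0.198], [0.05, -0.062, 0.196], [0.05, -0.073, 0.196], [0.05, -0.052, 0.195]]
58 0.24 1581 [[-0.028, 0.016, 0.33], [-0.029, 0.018, 0.323], [-0.029, 0.018, 0.327], [-0.03, 0.015, 0.323]]
63 0.193 10613 [[0.053, -0.0, 0.197], [0.053, -0.003, 0.193], [0.053, -0.002, 0.195], [0.053, -0.025, 0.195]]
63 0.24 1387 [[-0.029, 0.014, 0.33], [-0.03, -0.015, 0.304], [-0.03, -0.034, 0.319], [-0.03, -0.011, 0.31]]
68 0.193 10163 [[-0.051, -0.114, 0.228], [-0.051, -0.114, 0.237], [0.052, 0.031, 0.197], [0.052, 0.028, 0.196]]
68 0.24 1297 [[-0.022, -0.115, 0.312], [-0.023, -0.115, 0.302], [-0.024, -0.114, 0.306], [-0.027, -0.105, 0.31]]
```

Emit:
{"name": "step_arm", "arguments": {
  "rows": [
    [0.0323, 0.0101, 0, 0, 0, 0],
    [0.0323, 0.0101, 0, 0, 0, 0],
    [0.0323, 0.0101, 0, 0, 0, 0],
    [0, 0, 0, 0, 0, 0],
    [0, 0, -0.02, 0, 0, 0],
    [0, 0, -0.02, 0, 0, 0],
    [0, 0, 0, 0, 0, 0],
    [0, 0, 0, 0, 0, 0]
  ]
}}

```text
time: 19.68
position: [0.6969, 0.13, 0.3706]
tool_rot: [0.852, 0.523, 0.0, 0.0]
ft_force: [-0.2, -0.0, 0.4]
grip_width: 0.07
grip_force: 0.0
```

Emit:
{"name": "step_arm", "arguments": {
  "rows": [
    [0, 0, -0.02, 0, 0, 0],
    [0, 0, -0.02, 0, 0, 0],
    [0, 0, -0.015, 0, 0, 0],
    [0, 0, 0, 0, 0, 0],
    [0, 0, 0, 0, 0, 0]
  ]
}}

```text
time: 20.3
position: [0.6974, 0.1301, 0.3151]
tool_rot: [0.852, 0.523, 0.0, 0.0]
ft_force: [0.3, -0.3, 0.2]
grip_width: 0.07
grip_force: 0.0
```

Emit:
{"name": "step_arm", "arguments": {
  "rows": [
    [0, 0, 0, 0, 0, 0],
    [0, 0, 0, 0, 0, 0],
    [0, 0, 0, 0, 0, 0],
    [0, 0, 0, 0, 0, 0],
    [0, 0, 0, 0, 0, 0],
    [0, 0, 0, 0, 0, 0],
    [0, 0, 0, 0, 0, 0]
  ],
  "jaw": 0.01,
  "squeeze": 30
}}

```text
time: 21.18
position: [0.6972, 0.13, 0.3148]
tool_rot: [0.852, 0.523, 0.0, 0.0]
ft_force: [0.6, -1.1, 0.7]
grip_width: 0.0334
grip_force: 29.8
```

Emit:
{"name": "step_arm", "arguments": {
  "rows": [
    [0, 0, 0.004, 0, 0, 0],
    [0, 0, 0.006, 0, 0, 0],
    [0, 0, 0.01, 0, 0, 0],
    [0, 0, 0, 0, 0, 0]
  ]
}}

```text
time: 21.68
position: [0.6975, 0.1301, 0.3363]
tool_rot: [0.852, 0.523, 0.001, 0.001]
ft_force: [1.0, -0.5, -2.0]
grip_width: 0.0333
grip_force: 29.6
```

Emit:
{"name": "step_arm", "arguments": {
  "rows": [
    [0, 0, 0.03, 0, 0, 0],
    [0, 0, 0.035, 0, 0, 0],
    [0, 0, 0.03, 0, 0, 0],
    [-0.03, 0, 0, 0, 0, 0],
    [-0.04, 0, 0, 0, 0, 0],
    [-0.04, 0, 0, 0, 0, 0],
    [-0.04, 0, 0, 0, 0, 0],
    [-0.03, 0, 0, 0, 0, 0],
    [-0.017, 0, 0, 0, 0, 0],
    [0, 0, 0, 0, 0, 0]
  ]
}}

```text
time: 22.92
position: [0.4988, 0.1302, 0.4301]
tool_rot: [0.852, 0.524, -0.0, -0.0]
ft_force: [0.1, -0.5, -2.0]
grip_width: 0.0334
grip_force: 29.6
```

Emit:
{"name": "step_arm", "arguments": {
  "rows": [
    [-0.0043, 0.02, 0, 0, 0, -7.9],
    [-0.0043, 0.03, 0, 0, 0, -7.9],
    [-0.0043, 0.03, 0, 0, 0, -7.9],
    [-0.0043, 0.03, 0, 0, 0, -7.9],
    [-0.0043, 0.03, 0, 0, 0, -7.9],
    [-0.0043, 0.03, 0, 0, 0, -7.9],
    [-0.0043, 0.0225, 0, 0, 0, -7.9],
    [-0.0045, 0.015, 0, 0, 0, -7.9],
    [0, 0, 0, 0, 0, 0],
    [0, 0, 0, 0, 0, 0],
    [0, 0, 0, 0, 0, 0]
  ]
}}

```text
time: 24.3
position: [0.4659, 0.3369, 0.4297]
tool_rot: [1.0, -0.001, 0.0, 0.0]
ft_force: [0.8, -0.2, -1.4]
grip_width: 0.0333
grip_force: 29.6
```

```bash
python3 - <<'E'
from circ import *
o=get_obs(); print(o['position'],o['tool_rot'],o['time'],o['grip_width'],o['grip_force'],o['ft_force'])
for n in ['scene','side']:
    c=view(n); P=cloud(c); print(n)
    for z in np.arange(.10,.28,.02):circ(P,o['position'][0],o['position'][1],.032,z)
    q=P[(np.hypot(P[...,0]-.4656,P[...,1]-.3373)<.03)&(P[...,2]>.07)&(P[...,2]<.24)]; print('bottom z',np.percentile(q[:,2],[.5,2]))
    if n=='side': cv2.imwrite('pics/d5.png',c['pixels'][100:330,240:520].repeat(2,0).repeat(2,1))
E
```

```text
[0.46594296 0.33692364 0.42970865] [ 9.99999764e-01 -6.76383365e-04  5.52398341e-05  1.04614121e-04] 24.3 0.033283271437904285 29.602859969018027 [ 0.84798027 -0.24043217 -1.43640125]
scene
0.12000000000000001 213 [0.4649 0.3372] r 0.022
0.14 367 [0.4653 0.3373] r 0.0225
0.16000000000000003 389 [0.4654 0.3375] r 0.0226
0.18000000000000002 407 [0.4652 0.3378] r 0.0225
0.2 429 [0.4654 0.3376] r 0.0225
0.22000000000000003 466 [0.4642 0.3381] r 0.0191
0.24000000000000002 306 [0.4642 0.3387] r 0.013
0.26 589 [0.4706 0.339 ] r 0.0215
bottom z [0.11803461 0.12094691]
side
0.12000000000000001 116 [0.4658 0.3375] r 0.0224
0.14 178 [0.4655 0.3383] r 0.0222
0.16000000000000003 185 [0.4655 0.3389] r 0.0221
0.18000000000000002 202 [0.4657 0.3385] r 0.0225
0.2 200 [0.4655 0.3388] r 0.022
0.22000000000000003 235 [0.4653 0.3396] r 0.0183
0.24000000000000002 119 [0.4651 0.3428] r 0.0121
0.26 187 [0.4723 0.3401] r 0.0236
bottom z [0.11660758 0.12003176]
```

View pics/d5.png

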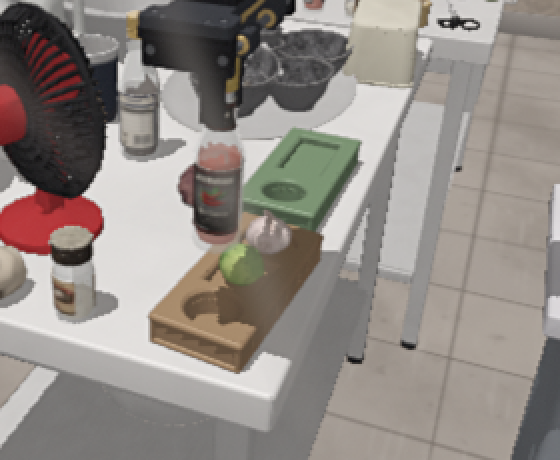

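The side crop shows the bottle hanging upright at (218,185), above the deep well at (205,305). Its measured axis is (0.4653, 0.3378), within 1 mm of the well. Lowering it now.

Emit:
{"name": "step_arm", "arguments": {
  "rows": [
    [0, 0, -0.03, 0, 0, 0],
    [0, 0, -0.025, 0, 0, 0],
    [0, 0, -0.015, 0, 0, 0],
    [0, 0, 0, 0, 0, 0],
    [0, 0, -0.008, 0, 0, 0],
    [0, 0, -0.008, 0, 0, 0],
    [0, 0, 0, 0, 0, 0]
  ]
}}

```text
time: 25.28
position: [0.4653, 0.3375, 0.3433]
tool_rot: [1.0, -0.001, -0.001, 0.0]
ft_force: [-0.0, 0.1, -1.7]
grip_width: 0.0333
grip_force: 29.6
```

Emit:
{"name": "step_arm", "arguments": {
  "rows": [
    [0, 0, -0.007, 0, 0, 0],
    [0, 0, -0.007, 0, 0, 0],
    [0, 0, -0.006, 0, 0, 0],
    [0, 0, 0, 0, 0, 0],
    [0, 0, 0, 0, 0, 0]
  ]
}}

```text
time: 25.9
position: [0.4656, 0.3376, 0.3238]
tool_rot: [1.0, -0.001, 0.0, -0.0]
ft_force: [-0.2, -0.8, -2.8]
grip_width: 0.0335
grip_force: 29.6
```

Emit:
{"name": "step_arm", "arguments": {
  "rows": [
    [0, 0, -0.0015, 0, 0, 0],
    [0, 0, -0.0015, 0, 0, 0],
    [0, 0, 0, 0, 0, 0],
    [0, 0, 0, 0, 0, 0]
  ]
}}

```text
time: 26.4
position: [0.4655, 0.3375, 0.3208]
tool_rot: [1.0, -0.001, 0.0, -0.0]
ft_force: [-1.0, 0.3, -2.5]
grip_width: 0.0334
grip_force: 29.6
```

Emit:
{"name": "step_arm", "arguments": {
  "rows": [
    [0, 0, -0.001, 0, 0, 0],
    [0, 0, 0, 0, 0, 0]
  ]
}}

```text
time: 26.65
position: [0.4658, 0.3376, 0.3207]
tool_rot: [1.0, -0.001, 0.001, -0.0]
ft_force: [-0.4, -1.0, 4.4]
grip_width: 0.0337
grip_force: 30.1
```

Emit:
{"name": "step_arm", "arguments": {
  "rows": [
    [0, 0, 0, 0, 0, 0],
    [0, 0, 0, 0, 0, 0],
    [0, 0, 0, 0, 0, 0],
    [0, 0, 0.02, 0, 0, 0],
    [0, 0, 0.04, 0, 0, 0],
    [0, 0, 0.04, 0, 0, 0],
    [0, 0, 0, 0, 0, 0]
  ],
  "jaw": 0.06
}}

```text
time: 27.52
position: [0.4663, 0.338, 0.423]
tool_rot: [1.0, -0.001, 0.004, -0.002]
ft_force: [0.4, -0.2, 0.5]
grip_width: 0.0603
grip_force: 0.0
```

Emit:
{"name": "step_arm", "arguments": {
  "rows": [
    [0.0123, -0.0264, 0, 0, 0, 10.4],
    [0.0123, -0.0264, 0, 0, 0, 10.4],
    [0.0123, -0.0264, 0, 0, 0, 10.4],
    [0.0123, -0.0264, 0, 0, 0, 10.4],
    [0.0123, -0.0264, 0, 0, 0, 10.4],
    [0.0123, -0.0264, 0, 0, 0, 10.4],
    [0.0123, -0.0264, 0, 0, 0, 10.4],
    [0.0123, -0.0264, 0, 0, 0, 10.4],
    [0, -0.0264, 0, 0, 0, 10.4],
    [0, 0, 0, 0, 0, 10.4],
    [0, 0, 0, 0, 0, 0]
  ]
}}

```text
time: 28.9
position: [0.5636, 0.0996, 0.4183]
tool_rot: [0.617, 0.787, -0.001, -0.001]
ft_force: [-0.0, -1.3, -0.4]
grip_width: 0.0599
grip_force: 0.0
```

```bash
python3 - <<'E'
from circ import *
o=get_obs(); print(o['position'],o['tool_rot'],o['time'])
c=view('wrist'); P=cloud(c); P[205:]=np.nan; detect(P,'wrist',['potato_mid','lime_mid','garlic_mid'])
q=P[(np.hypot(P[...,0]-.589,P[...,1]-.073)<.055)&(P[...,2]>.006)]
if len(q)>9: print(len(q),cv2.minAreaRect((q[:,:2]*1000).astype(np.float32)),q[:,2].max())
for n in ['scene','side']:
    c=view(n); P=cloud(c); print(n)
    for z in (.06,.1,.19):circ(P,.4655,.3375,.03,z)
    q=P[(np.hypot(P[...,0]-.4655,P[...,1]-.3375)<.03)]; print('top',np.percentile(q[:,2],99))
    q=P[(np.hypot(P[...,0]-.589,P[...,1]-.073)<.055)&(P[...,2]>.008)&(P[...,2]<.06)]; print(cv2.minAreaRect((q[:,:2]*1000).astype(np.float32)),np.percentile(q[:,2],98))
E
```

```text
[0.56357074 0.09958055 0.41832911] [ 6.17375070e-01  7.86667712e-01 -7.78823711e-04 -1.15243463e-03] 28.9
potato_mid 0.75 [333. 205.  28.  57.] ztop 0.036 rect [584.  95.] [34. 36.] 13 topmed [0.585 0.088 0.031]
lime_mid 0.71 [264.  22.  50.  44.] ztop 0.072 rect [455. 271.] [55. 50.] 9 topmed [0.462 0.265 0.066]
garlic_mid 0.87 [246.  86.  41.  43.] ztop 0.072 rect [447. 195.] [56. 47.] 11 topmed [0.453 0.196 0.062]
544 ((583.6331787109375, 94.97689056396484), (36.415870666503906, 37.90074920654297), 13.987539291381836) 0.0375438631093456
scene
0.06 314 [0.4649 0.3381] r 0.0225
0.1 377 [0.4648 0.3377] r 0.0221
0.19 304 [0.4625 0.3392] r 0.0102
top 0.19478583813771552
((586.5546264648438, 73.42536926269531), (79.53226470947266, 35.750247955322266), 89.8924789428711) 0.0367093329015578
side
0.06 158 [0.4656 0.3394] r 0.0222
0.1 189 [0.4653 0.3395] r 0.021
0.19 149 [0.4645 0.3403] r 0.0104
top 0.19349154740531818
((589.835693359375, 81.46412658691406), (34.40470886230469, 71.74710083007812), 14.763228416442871) 0.03579032799450904
```

Emit:
{"name": "step_arm", "arguments": {
  "rows": [
    [0.0127, -0.0134, -0.02, 0, 0, 0],
    [0.0127, -0.0134, -0.02, 0, 0, 0],
    [0, 0, -0.04, 0, 0, 0],
    [0, 0, -0.04, 0, 0, 0],
    [0, 0, -0.04, 0, 0, 0],
    [0, 0, -0.03, 0, 0, 0],
    [0, 0, -0.02, 0, 0, 0],
    [0, 0, -0.0125, 0, 0, 0],
    [0, 0, 0, 0, 0, 0],
    [0, 0, 0, 0, 0, 0]
  ]
}}

```text
time: 30.45
position: [0.5897, 0.073, 0.1977]
tool_rot: [0.616, 0.788, 0.0, 0.001]
ft_force: [-0.3, -0.5, -0.4]
grip_width: 0.06
grip_force: 0.0
```

Emit:
{"name": "step_arm", "arguments": {
  "rows": [
    [0, 0, 0, 0, 0, 0],
    [0, 0, 0, 0, 0, 0],
    [0, 0, 0, 0, 0, 0],
    [0, 0, 0, 0, 0, 0],
    [0, 0, 0, 0, 0, 0],
    [0, 0, 0, 0, 0, 0],
    [0, 0, 0.02, 0, 0, 0],
    [0, 0, 0.05, 0, 0, 0],
    [0, 0, 0, 0, 0, 0]
  ],
  "jaw": 0.015,
  "squeeze": 20
}}

```text
time: 31.58
position: [0.5905, 0.0731, 0.2701]
tool_rot: [0.616, 0.788, 0.002, 0.003]
ft_force: [-0.0, -0.7, -1.6]
grip_width: 0.0366
grip_force: 20.0
```

Emit:
{"name": "step_arm", "arguments": {
  "rows": [
    [-0.0258, -0.0206, 0, 0, 0, -3.4],
    [-0.0258, -0.0206, 0, 0, 0, -3.4],
    [-0.0258, -0.0206, 0, 0, 0, -3.4],
    [-0.0258, -0.0206, 0, 0, 0, -3.4],
    [-0.0258, -0.0206, 0, 0, 0, -3.4],
    [0, 0, 0, 0, 0, 0],
    [0, 0, 0, 0, 0, 0]
  ]
}}

```text
time: 32.45
position: [0.4607, -0.0299, 0.2667]
tool_rot: [0.726, 0.688, 0.0, -0.0]
ft_force: [0.7, 0.3, -1.4]
grip_width: 0.0367
grip_force: 20.0
```

```bash
python3 - <<'E'
from circ import *
o=get_obs(); print(o['position'],o['tool_rot'],o['ft_force'])
for n in ['scene','side']:
    c=view(n); P=cloud(c); 
    for r in cut_out('potato_mid',n)[:1]:
        q=P[r['region']]; q=q[~np.isnan(q[:,0])]; q=q[(abs(q-np.median(q,0))<.06).all(1)]
        print(n,r['confidence'],np.percentile(q,[2,50,98],axis=0).round(3).tolist(),cv2.minAreaRect((q[:,:2]*1000).astype(np.float32)))
E
```

```text
[ 0.46070263 -0.02987806  0.26673181] [ 7.25871331e-01  6.87830506e-01  6.68519885e-05 -4.72435483e-05] [ 0.68486963  0.28361158 -1.38411428]
scene 0.96 [[0.444, -0.059, 0.075], [0.454, -0.01, 0.093], [0.47, 0.009, 0.106]] ((457.055908203125, -28.367053985595703), (82.22551727294922, 29.061786651611328), 84.08783721923828)
side 0.65 [[0.445, -0.043, 0.077], [0.459, -0.01, 0.095], [0.476, 0.009, 0.105]] ((462.8846130371094, -20.48232650756836), (37.16841125488281, 61.342979431152344), 17.654647827148438)
```

Emit:
{"name": "step_arm", "arguments": {
  "rows": [
    [0, 0, -0.015, 0, 0, 0],
    [0, 0, -0.012, 0, 0, 0],
    [0, 0, -0.008, 0, 0, 0],
    [0, 0, -0.006, 0, 0, 0],
    [0, 0, -0.002, 0, 0, 0],
    [0, 0, 0, 0, 0, 0],
    [0, 0, 0, 0, 0, 0]
  ]
}}

```text
time: 33.52
position: [0.4604, -0.0299, 0.2245]
tool_rot: [0.726, 0.688, 0.0, 0.0]
ft_force: [-1.1, 0.8, -1.9]
grip_width: 0.0366
grip_force: 20.0
```

Emit:
{"name": "step_arm", "arguments": {
  "rows": [
    [0, 0, -0.0015, 0, 0, 0],
    [0, 0, -0.001, 0, 0, 0],
    [0, 0, 0, 0, 0, 0],
    [0, 0, 0, 0, 0, 0]
  ]
}}

```text
time: 34.02
position: [0.4603, -0.0299, 0.2235]
tool_rot: [0.726, 0.688, 0.0, 0.001]
ft_force: [-1.9, 0.6, 15.4]
grip_width: 0.0366
grip_force: 20.0
```

Emit:
{"name": "step_arm", "arguments": {
  "rows": [
    [0, 0, 0, 0, 0, 0],
    [0, 0, 0, 0, 0, 0],
    [0, 0, 0, 0, 0, 0],
    [0, 0, 0.02, 0, 0, 0],
    [0, 0, 0.05, 0, 0, 0],
    [0, 0, 0.06, 0, 0, 0],
    [0, 0, 0.06, 0, 0, 0]
  ],
  "jaw": 0.06
}}

```text
time: 34.9
position: [0.4599, -0.0298, 0.4132]
tool_rot: [0.726, 0.688, -0.0, -0.001]
ft_force: [0.7, 0.2, -1.1]
grip_width: 0.06
grip_force: 0.0
```

Emit:
{"name": "step_arm", "arguments": {
  "rows": [
    [0.0125, 0.0375, 0, 0, 0, 2.9],
    [0.0125, 0.0375, 0, 0, 0, 2.9],
    [0.0125, 0.0375, 0, 0, 0, 2.9],
    [0.0125, 0.0375, 0, 0, 0, 2.9],
    [0.0125, 0.0375, 0, 0, 0, 2.9],
    [0.0125, 0.0375, 0, 0, 0, 2.9],
    [0.0125, 0.0375, 0, 0, 0, 2.9],
    [0.0125, 0.0375, 0, 0, 0, 2.9],
    [0, 0, 0, 0, 0, 0],
    [0, 0, 0, 0, 0, 0]
  ]
}}

```text
time: 36.15
position: [0.5598, 0.2698, 0.411]
tool_rot: [0.573, 0.82, -0.001, -0.001]
ft_force: [-0.1, -0.4, -0.0]
grip_width: 0.0601
grip_force: 0.0
```

```bash
python3 - <<'E'
from circ import *
o=get_obs(); print(o['position'],o['tool_rot'],o['time'])
c=view('wrist'); cv2.imwrite('pics/w6.png',np.vstack([c['pixels'][:210],cv2.copyMakeBorder(view('side')['pixels'][100:290,240:540].repeat(2,0).repeat(2,1),0,0,0,40,0)]))
P=cloud(c); P[205:]=np.nan
Q={'wrist':P}
for n in ['scene','side']: Q[n]=cloud(view(n))
for n,P in Q.items():
    print(n)
    for z in (.02,.04,.06,.08,.094): circ(P,.612,.358,.03,z)
    q=P[(np.hypot(P[...,0]-.4606,P[...,1]+.03)<.05)&(P[...,2]>.043)&(P[...,2]<.09)]
    if len(q)>9: print('potato',len(q),cv2.minAreaRect((q[:,:2]*1000).astype(np.float32)),np.percentile(q[:,2],98))
E
```

```text
[0.55977987 0.26981286 0.41096562] [ 5.72711098e-01  8.19756452e-01 -1.04970239e-03 -5.06262927e-04] 36.15
wrist
0.02 52 [0.6107 0.357 ] r 0.0219
0.04 67 [0.6107 0.357 ] r 0.0219
0.06 115 [0.6106 0.3575] r 0.0216
0.08 92 [0.6107 0.3577] r 0.0216
0.094 1433 [0.6098 0.3573] r 0.0154
scene
0.02 228 [0.6117 0.3577] r 0.022
0.04 239 [0.6118 0.3577] r 0.0221
0.06 265 [0.6107 0.3581] r 0.0211
0.08 220 [0.6105 0.3585] r 0.0205
0.094 413 [0.608  0.3593] r 0.0166
potato 478 ((456.61328125, -31.686206817626953), (81.63939666748047, 33.47589111328125), 79.9344711303711) 0.0629973880160602
side
0.02 139 [0.6123 0.359 ] r 0.0217
0.04 140 [0.6123 0.3587] r 0.0217
0.06 155 [0.6116 0.3593] r 0.0209
0.08 126 [0.6112 0.3589] r 0.021
0.094 272 [0.6103 0.3612] r 0.0164
potato 185 ((460.8107604980469, -23.88504409790039), (66.13584899902344, 34.5962028503418), 78.0380859375) 0.06163464535245988
```

View pics/w6.png

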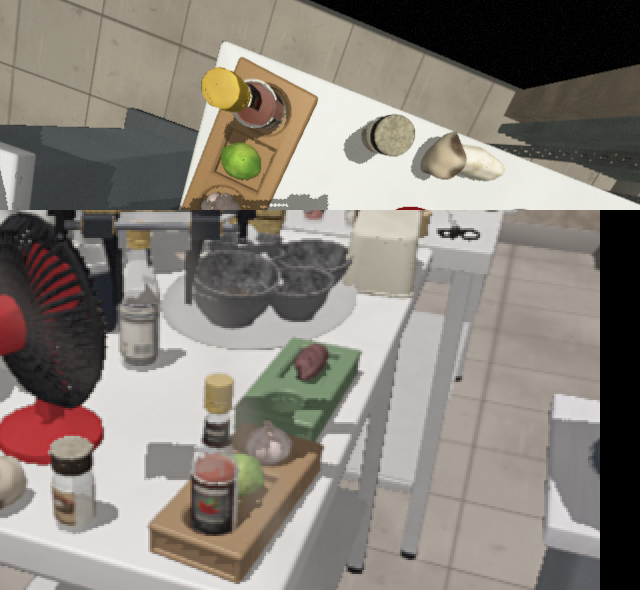

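The view shows the sauce bottle in its well, lime and garlic seated, the potato down in the green pocket at (312,362), and the jar lid at (389,134). Next is the jar at (0.611, 0.358).

Emit:
{"name": "step_arm", "arguments": {
  "rows": [
    [0.0256, 0.044, 0, 0, 0, 0],
    [0.0256, 0.044, 0, 0, 0, 0],
    [0, 0, -0.02, 0, 0, 0],
    [0, 0, -0.035, 0, 0, 0],
    [0, 0, -0.035, 0, 0, 0],
    [0, 0, -0.035, 0, 0, 0],
    [0, 0, -0.03, 0, 0, 0],
    [0, 0, -0.02, 0, 0, 0],
    [0, 0, -0.012, 0, 0, 0],
    [0, 0, 0, 0, 0, 0],
    [0, 0, 0, 0, 0, 0]
  ]
}}

```text
time: 37.72
position: [0.612, 0.3583, 0.226]
tool_rot: [0.573, 0.82, 0.001, 0.001]
ft_force: [0.1, -0.3, -0.2]
grip_width: 0.0597
grip_force: 0.0
```

Emit:
{"name": "step_arm", "arguments": {
  "rows": [
    [0, 0, 0, 0, 0, 0],
    [0, 0, 0, 0, 0, 0],
    [0, 0, 0, 0, 0, 0],
    [0, 0, 0, 0, 0, 0],
    [0, 0, 0, 0, 0, 0],
    [0, 0, 0, 0, 0, 0]
  ],
  "jaw": 0.015,
  "squeeze": 20
}}

```text
time: 38.48
position: [0.6115, 0.3582, 0.2254]
tool_rot: [0.573, 0.82, 0.0, 0.0]
ft_force: [-1.5, -0.4, 5.2]
grip_width: 0.0425
grip_force: 20.0
```

Emit:
{"name": "step_arm", "arguments": {
  "rows": [
    [0, 0, 0.01, 0, 0, 0],
    [0, 0, 0.03, 0, 0, 0],
    [0, 0, 0.04, 0, 0, 0],
    [0, 0, 0.04, 0, 0, 0],
    [0, 0, 0.04, 0, 0, 0],
    [0, 0, 0, 0, 0, 0]
  ]
}}

```text
time: 39.22
position: [0.6124, 0.3585, 0.3891]
tool_rot: [0.573, 0.82, 0.004, 0.002]
ft_force: [0.2, 0.3, -0.9]
grip_width: 0.0429
grip_force: 20.0
```

Emit:
{"name": "step_arm", "arguments": {
  "rows": [
    [0, 0, 0.03, 0, 0, 0],
    [0, 0, 0.02, 0, 0, 0],
    [-0.0145, -0.02793, 0, 0, 0, -2],
    [-0.0145, -0.02793, 0, 0, 0, -2],
    [-0.0145, -0.02793, 0, 0, 0, -2],
    [-0.0145, -0.02793, 0, 0, 0, -2],
    [-0.0145, -0.02793, 0, 0, 0, -2],
    [-0.0145, -0.02793, 0, 0, 0, -2],
    [-0.0145, -0.02793, 0, 0, 0, -2],
    [-0.0145, -0.02793, 0, 0, 0, -2],
    [-0.0145, -0.02793, 0, 0, 0, -2],
    [-0.0145, -0.02793, 0, 0, 0, -2]
  ]
}}

```text
time: 40.72
position: [0.4654, 0.078, 0.4332]
tool_rot: [0.707, 0.707, -0.001, -0.001]
ft_force: [-0.4, -0.2, -0.8]
grip_width: 0.0434
grip_force: 20.0
```

Emit:
{"name": "step_arm", "arguments": {
  "rows": [
    [0, 0, 0, 0, 0, 0],
    [0, 0, -0.04, 0, 0, 0],
    [0, 0, -0.04, 0, 0, 0],
    [0, 0, -0.04, 0, 0, 0],
    [0, 0, -0.02, 0, 0, 0],
    [0, 0, 0, 0, 0, 0],
    [0, 0, 0, 0, 0, 0]
  ]
}}

```text
time: 41.6
position: [0.4669, 0.0792, 0.295]
tool_rot: [0.706, 0.708, 0.0, 0.0]
ft_force: [-0.1, -0.1, -1.7]
grip_width: 0.0428
grip_force: 20.0
```

```bash
python3 - <<'E'
from circ import *
o=get_obs(); print(o['position'],o['tool_rot'],o['time'],o['ft_force'])
for n in ['scene','side']:
    P=cloud(view(n)); print(n)
    for z in (.085,.1,.115): circ(P,.466,.079,.03,z)
    q=P[(P[...,0]>.40)&(P[...,0]<.53)&(P[...,1]>-.12)&(P[...,1]<.135)&(abs(P[...,2]-.038)<.004)]; print(cv2.minAreaRect((q[:,:2]*1000).astype(np.float32)))
E
```

```text
[0.46693365 0.07918125 0.29495375] [7.06216473e-01 7.07995868e-01 3.02869403e-04 2.26565958e-04] 41.6 [-0.1287813  -0.06463494 -1.6820845 ]
scene
0.085 226 [0.4671 0.0789] r 0.0218
0.1 239 [0.4672 0.0787] r 0.0219
0.115 246 [0.4675 0.0713] r 0.0288
((462.01385498046875, 6.787437438964844), (230.30978393554688, 104.89341735839844), 87.39280700683594)
side
0.085 107 [0.4678 0.081 ] r 0.0205
0.1 116 [0.4675 0.0811] r 0.0208
0.115 137 [0.4669 0.0746] r 0.0265
((462.5657043457031, 8.635795593261719), (229.56838989257812, 102.79519653320312), 87.09455108642578)
```

Emit:
{"name": "step_arm", "arguments": {
  "rows": [
    [-0.0012, 0, -0.02, 0, 0, 0],
    [0, 0, -0.01, 0, 0, 0],
    [0, 0, -0.01, 0, 0, 0],
    [0, 0, -0.01, 0, 0, 0],
    [0, 0, -0.008, 0, 0, 0],
    [0, 0, -0.004, 0, 0, 0],
    [0, 0, 0, 0, 0, 0],
    [0, 0, 0, 0, 0, 0]
  ]
}}

```text
time: 42.7
position: [0.4654, 0.0789, 0.2329]
tool_rot: [0.706, 0.708, 0.0, 0.0]
ft_force: [0.0, -0.3, -1.1]
grip_width: 0.0432
grip_force: 20.0
```

Emit:
{"name": "step_arm", "arguments": {
  "rows": [
    [0, 0, -0.001, 0, 0, 0],
    [0, 0, -0.001, 0, 0, 0],
    [0, 0, 0, 0, 0, 0]
  ]
}}

```text
time: 43.08
position: [0.4653, 0.0789, 0.2313]
tool_rot: [0.706, 0.708, 0.0, 0.0]
ft_force: [-0.8, -0.8, 4.7]
grip_width: 0.043
grip_force: 20.0
```

Emit:
{"name": "step_arm", "arguments": {
  "rows": [
    [0, 0, 0, 0, 0, 0],
    [0, 0, 0, 0, 0, 0],
    [0, 0, 0, 0, 0, 0],
    [0, 0, 0.01, 0, 0, 0],
    [0, 0, 0.03, 0, 0, 0],
    [0, 0, 0.05, 0, 0, 0],
    [0, 0, 0.05, 0, 0, 0],
    [0, 0, 0.04, 0, 0, 0],
    [0, -0.05, 0, 0, 0, 0],
    [0, -0.05, 0, 0, 0, 0],
    [0, -0.05, 0, 0, 0, 0],
    [0, 0, 0, 0, 0, 0]
  ],
  "jaw": 0.06
}}

```text
time: 44.58
position: [0.4654, -0.074, 0.4115]
tool_rot: [0.708, 0.706, 0.0, 0.001]
ft_force: [0.2, 0.1, -0.2]
grip_width: 0.0595
grip_force: 0.0
```

```bash
python3 - <<'E'
from circ import *
o=get_obs(); print(o['position'],o['time'],o['ft_force'])
Q=[cloud(view(n)) for n in ['scene','side']]
for nm,x,y,r,e in [('lime',.458,.2687,.03,.071),('garlic',.4507,.197,.03,.077),('bottle',.4655,.3375,.025,.194),('potato',.4606,-.03,.045,.063),('jar',.466,.079,.025,.102),('soy',.702,-.0065,.02,.207)]:
    print(nm,'expect',e,[np.nanpercentile(P[(np.hypot(P[...,0]-x,P[...,1]-y)<r)&(P[...,2]<.25)][:,2],99).round(4) for P in Q])
for P in Q:
    for z in (.06,.08): circ(P,.466,.079,.03,z)
    detect(P,'side' if P is Q[1] else 'scene',['mushroom','soy'])
c=view('scene'); cv2.imwrite('pics/f.png',c['pixels'][100:330,150:520].repeat(2,0).repeat(2,1))
E
```

```text
[ 0.4654161  -0.07399311  0.41146752] 44.575 [ 0.20440676  0.05520828 -0.22717257]
lime expect 0.071 [np.float64(0.0716), np.float64(0.0706)]
garlic expect 0.077 [np.float64(0.0748), np.float64(0.0736)]
bottle expect 0.194 [np.float64(0.1948), np.float64(0.1937)]
potato expect 0.063 [np.float64(0.2443), np.float64(0.2436)]
jar expect 0.102 [np.float64(0.1038), np.float64(0.1023)]
soy expect 0.207 [np.float64(0.2088), np.float64(0.2074)]
0.06 226 [0.4651 0.0783] r 0.0216
0.08 228 [0.4644 0.0793] r 0.02
mushroom 0.96 [194. 202.  39.  31.] ztop 0.057 rect [716. 375.] [102.  53.] 28 topmed [0.69  0.364 0.05 ]
soy 0.59 [361. 126.  34.  98.] ztop 0.205 rect [793. -80.] [ 59. 298.] 51 topmed [0.691 0.001 0.186]
0.06 109 [0.4655 0.0806] r 0.0206
0.08 108 [0.4654 0.0804] r 0.0198
mushroom 0.65 [228. 238.  49.  22.] ztop 0.057 rect [724. 377.] [109.  55.] 22 topmed [0.694 0.368 0.05 ]
soy 0.9 [310. 140.  24.  73.] ztop 0.205 rect [ 771. -146.] [ 57. 379.] 26 topmed [0.697 0.005 0.185]
```

View pics/f.png

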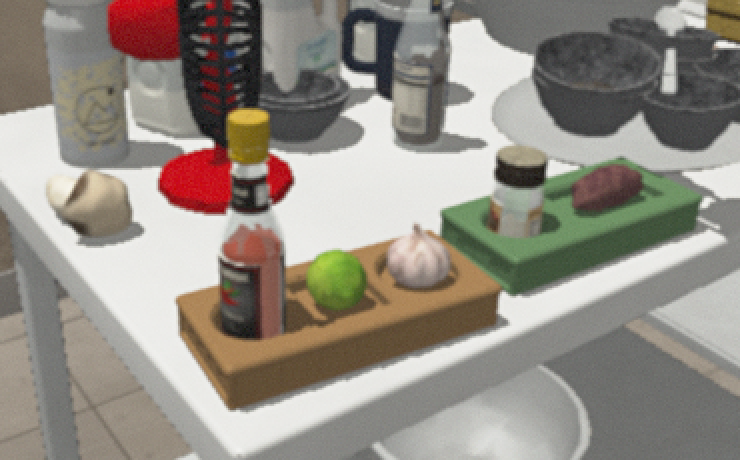

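The final picture shows all five items seated: bottle (250,230), lime (337,280) and garlic (418,262) in the brown tray, jar (520,195) and potato (607,188) in the green. The soy bottle and mushroom haven't moved.

```bash
python3 -c "
from rig import hand_in; print(hand_in())"
```

```text
the job is handed in; nothing more can be done
None
```

Both kits are made up and the job is handed in at about 45 s of the 144 s allowed: the lime, garlic and sauce bottle are seated in the brown tray, the sweet potato and pepper jar in the green tray, and the soy bottle and mushroom were left where they stood.

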